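# Pack a terrarium kit in the sloping crate, heaviest part lowest

### The job

Pack the terrarium kit into the wooden crate on the sloping stand as one stack lying flat on the crate's sloping floor: the stone slab, the heaviest, at the bottom, then the terracotta trough on it, and the light cork piece on top. Set each part right down before letting go, do not drop it, and leave the plant, the green bottle and the trowel undisturbed.

Things in the scene. Friction and masses are not known exactly. Their poses are not given: they have to be found in the camera images.
- crate: Fixed open wooden crate. Floor slopes 28 degrees, low end nearest the robot. Origin: centre of the inner floor's top face, 65 mm over the table. x up the slope along the crate, y across (level), z square to the floor, out of the crate. Inside 165 mm (x) by 124 mm (y); walls 8 mm thick, 85 mm high at the low end (-x), 50 mm at the sides and high end. Parts may slide down onto the low-end wall: all right.
- stone_mid (a point): Dark grey slate slab, a solid block 140 x 64 x 30 mm, the heaviest part, about 0.5 to 0.8 kg. Lies flat on the table at the start, its wide face up; point at its centre, half-way up (15 mm over its underside); x along its length, y across its width, z up.
- trough_mid (a point): Terracotta planting trough, 132 x 64 x 30 mm outside, open on top, walls 7 mm, about 0.2 to 0.3 kg. Lies flat on the table at the start, its wide face up; point at its centre, half-way up (15 mm over its underside); x along its length, y across its width, z up.
- cork_mid (a point): Light brown cork bark piece with dark streaks, a solid block 120 x 62 x 26 mm, the lightest part, about 0.05 to 0.07 kg. Lies flat on the table at the start, its wide face up; point at its centre, half-way up (13 mm over its underside); x along its length, y across its width, z up.
- fern: Bystander: small fern in a terracotta pot, pot 84 mm across and 75 mm high, leaves to about 150 mm. Origin: centre of its underside.
- mister: Bystander: green plastic bottle with black cap, 64 mm across, 160 mm high. Origin: centre of its underside.
- trowel: Bystander: hand trowel lying on the table, 225 mm long, 48 mm wide, 26 mm high, black handle to -x, steel blade to +x. Origin: under the joint of handle and blade.
There are look-alikes about, which are no part of the job. What is shaped like the part that bears cork_mid but blue is not meant.

How it is judged:
By the outcome, as a careful person would: the job done as asked, in the order asked, and still so for the second after the job is handed in, with the robot touching nothing.
It also fails if it takes over 72 s, if anything falls off the work surface, if the arm or the gripper's body presses on something with over 40 N, if the wrist force passes 120 N, or if a joint passes its speed limit or range.

### The arm

A 6-joint arm with a two-finger parallel gripper is mounted at the origin on the work surface. World frame = base frame: x ahead of the robot, y to its left, z up, the work surface at z = 0. Lengths are in m, angles in rad, forces in N, time in s.
With the tool pointing down it reaches from about 0.3 to 0.775 m from the base axis. Payload 14.6 kg.
Tool frame: the origin (TCP) lies on the front face of the gripper's body, between the roots of the fingers; the fingertips stand bot.nose_length ahead of it and the grasp point (between the pads) lies 54 mm ahead of it (bot.nose_length is the distance from the TCP to the fingertips, in m); z points along the fingers, x is the direction in which the jaws open and shut, and the axes are right-handed (so a half turn about z gives the same grasp; the last joint's range is limited). The gripper opens to 85 mm and grips with 20 to 120 N. Pads are 22 mm wide; open, the fingers measure 114 mm over their backs; the gripper's body (76 mm by 85 mm) begins 54 mm behind the grasp point. The pads swing forward as they close: fully open they stand 13 mm farther back than shut.
Start: joints at [-0.067, 0.3, 1.521, -0, 1.321, -0.067], TCP at [0.55, -0, 0.304] pointing down, gripper open.
Joint ranges: [-3.03, 3.03], [-0.79, 2.21], [0.23, 2.52], [-1.04, 4.18], [0, 3.07], [-2.55, 2.55]. Speed limits (rad/s): [2.22, 2.22, 2.57, 3.14, 3.14, 3.14].

### API

Orientations are given as a unit quaternion [w, x, y, z].
In Python, from rig import bot gives the robot as it stands.
- The arm moves only by the shell command python3 -m handwheel 'ROWS' [FORCE]. ROWS is JSON, a list of rows, each an object of numbers: "gripper": the finger opening in m, from 0 to 0.0854; "tx", "ty", "tz": the shift along the tool's x, y, z in m; "twist": the turn about the tool's z in rad. In form: [{"gripper": .., "tx": .., "ty": .., "tz": .., "twist": ..}, ...]. A call has 1 to 20 rows; each row is the pose to reach, as a shift and turn from the pose measured when the call began, along the tool's axes at that moment; what a row does not reach only later rows make up. A row lasts 1/12 s, in which the tool goes at most 41.7 mm and 7.16 degrees, less where a joint would pass 70% of its speed; a pose out of reach is approached as far as the arm can. A call with a gripper value outside its range is refused whole. The fingers move at their own pace and stop on an object; FORCE is the grip in N (left out, the last holds). Time passes only in rows, so rows that repeat a pose let the fingers close. It gives the time, the measured TCP pose, the force and the opening at its end, in the units of the state.
- bot.get_obs(): the state, without advancing time (a new reading comes with each control period).
- bot.read_camera(name): name is "scene" or "side" or "wrist"; returns a dict with "img" (480x640x3 uint8, red, green, blue), "fx", "fy", "cx", "cy" (pixels), "origin" and "orientation" of the camera in the world; the wrist camera has in their place "hand_eye" (4x4, takes a point from camera to tool coordinates, whose origin is the TCP and whose axes are the tool frame's). Camera axes: x right, y down, z forward; pixel columns grow to the right and rows downward; lengths in m; the calibration is good to about 2 mm. A picture is of the moment at which its call begins: read the wrist's pose just before it. There is no depth.
- bot.job_done(): hands the job in, once; it reports no verdict.
The state is a dict: "clock": time; "q": joint angles; "joint_vel": joint speeds; "effort": joint torques, N m; "position": TCP position; "eef_rot": TCP orientation; "wrist_force": force on the tool from outside, world axes, zero at the start; "wrist_torque": the same for the moment, N m; "finger_gap": finger opening in m.
Only numpy, scipy, OpenCV 4.12 (cv2) and the standard library are available. Lean on these libraries where they do the work, as an engineer would, in place of code of your own. Each camera call takes 0.05 s, during which the arm holds its last target. There are 200 camera calls.

## Working session

There is one attempt and no reset: what is moved stays moved. The work goes in short steps, Python scripts to look and compute and a shell command to move; the robot and the scene stay as the last step left them, time stands still between calls to the robot, and variables do not carry over. Pictures are saved under pics/ and viewed, about 8 in all and at most 12, crops included, and the job is handed in when it is done.

```bash
ls; mkdir -p pics; python3 - <<'E'
from rig import bot
import cv2,numpy as np
print(bot.get_obs(), bot.nose_length)
ims=[]
for n in ["scene","side","wrist"]:
    c=bot.read_camera(n); np.save(f'pics/{n}0.npy',c['img'])
    cv2.imwrite(f'pics/{n}0.png',c['img'][:,:,::-1]); print(n,{k:v for k,v in c.items() if k!='img'})
E
```

```text
pics
{'clock': 0.0, 'q': array([-6.66201653e-02,  3.00478663e-01,  1.52157840e+00,  2.71319808e-06,
        1.32071728e+00, -6.66282138e-02]), 'joint_vel': array([-0.00049026, -0.00127699, -0.00016878, -0.00043482, -0.0015987 ,
        0.00129974]), 'effort': array([ 2.33377898e-03, -5.43485534e+01, -3.61782753e+01,  2.82532977e-05,
        4.14875918e-03, -3.55991256e-05]), 'position': array([ 5.49849257e-01, -3.51320528e-06,  3.03318254e-01]), 'eef_rot': array([-4.06468545e-05,  9.99999825e-01,  3.68774049e-06, -5.89448410e-04]), 'wrist_force': array([ 0.16523068,  0.69203176, -0.73782649]), 'wrist_torque': array([-0.00178878, -0.00115638, -0.02369891]), 'finger_gap': 0.08515076877935392} 0.0726
scene {'fx': 448.7194997975566, 'fy': 448.7194997975566, 'cx': 319.8530517120983, 'cy': 239.69580317366135, 'origin': array([ 1.04800562, -0.2738372 ,  1.01599239]), 'orientation': array([-0.25897257,  0.86471918,  0.41259161, -0.12231975])}
side {'fx': 556.4459681536581, 'fy': 556.4459681536581, 'cx': 321.48079029243286, 'cy': 244.5185820214928, 'origin': array([-0.13865931,  1.01323369,  0.90556987]), 'orientation': array([ 0.14993057, -0.3048202 ,  0.84008621, -0.42291917])}
wrist {'fx': 337.3033656198299, 'fy': 337.3033656198299, 'cx': 316.103380018224, 'cy': 244.19522369904243, 'hand_eye': array([[ 9.99999017e-01,  2.36933939e-04, -1.38214121e-03,
        -6.01276504e-04],
       [ 1.66502502e-04,  9.58588929e-01,  2.84793323e-01,
        -7.18774822e-02],
       [ 1.39238247e-03, -2.84793273e-01,  9.58587947e-01,
        -7.03165858e-02],
       [ 0.00000000e+00,  0.00000000e+00,  0.00000000e+00,
         1.00000000e+00]])}
```

View pics/scene0.png

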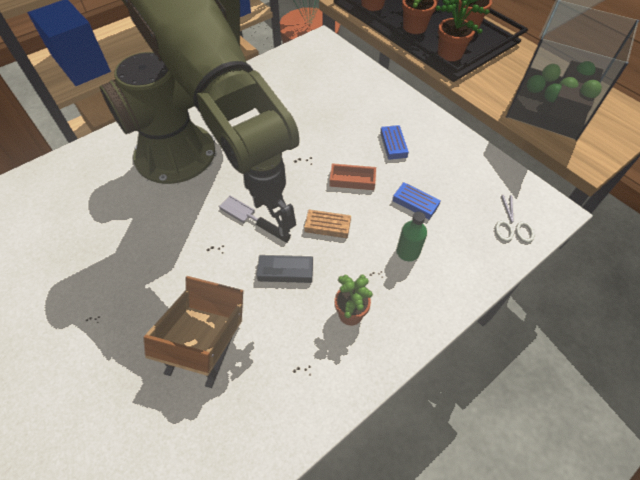

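View pics/side0.png

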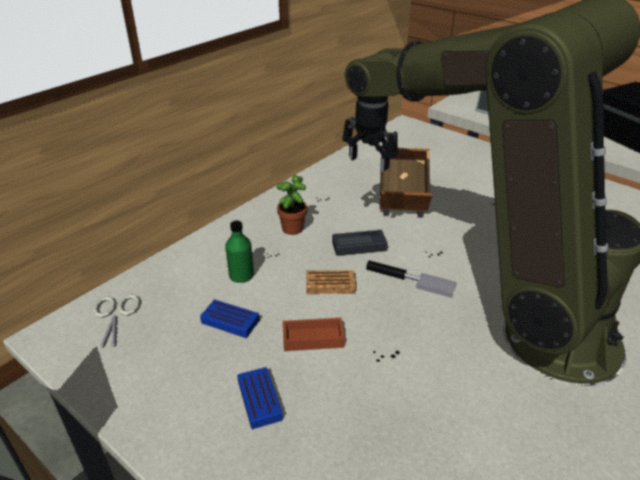

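Scene view: slab at (285,269), cork (328,223), trough (353,177), crate (195,328), trowel (255,215), bottle (411,238), fern (352,300), and blue look-alikes. The side view agrees: slab (360,242), cork (330,282), trough (314,334), crate (405,180).

```bash
cat > h.py <<'E'
import numpy as np,cv2
from scipy.spatial.transform import Rotation as R
CAM={'scene':(448.7195,448.7195,319.853,239.696,[1.04800562,-0.2738372,1.01599239],[-0.25897257,0.86471918,0.41259161,-0.12231975]),
'side':(556.446,556.446,321.4808,244.5186,[-0.13865931,1.01323369,0.90556987],[0.14993057,-0.3048202,0.84008621,-0.42291917])}
HE=np.array([[9.99999017e-01,2.36933939e-04,-1.38214121e-03,-6.01276504e-04],[1.66502502e-04,9.58588929e-01,2.84793323e-01,-7.18774822e-02],[1.39238247e-03,-2.84793273e-01,9.58587947e-01,-7.03165858e-02],[0,0,0,1]])
def rq(q): return R.from_quat(np.roll(q,-1)).as_matrix()
def camera(n,pose=None):
    if n=='wrist':
        T=np.eye(4);T[:3,:3]=rq(pose[1]);T[:3,3]=pose[0];M=T@HE
        return (337.30337,337.30337,316.10338,244.19522,M[:3,3],M[:3,:3])
    c=CAM[n];return c[:4]+(np.array(c[4]),rq(c[5]))
def rays(uv,c):
    uv=np.asarray(uv,float).reshape(-1,2)
    d=np.c_[(uv[:,0]-c[2])/c[0],(uv[:,1]-c[3])/c[1],np.ones(len(uv))]@c[5].T
    return c[4],d/np.linalg.norm(d,axis=1)[:,None]
def plane(uv,c,z,n=np.array([0,0,1.])):
    o,d=rays(uv,c);return o+d*((z-o@n)/(d@n))[:,None]
def tri(obs):  # list of (uv,cam)
    A=0;b=0
    for uv,c in obs:
        o,d=rays(uv,c);P=np.eye(3)-np.outer(d[0],d[0]);A=A+P;b=b+P@o
    return np.linalg.solve(A,b)
def proj(X,c):
    p=(np.asarray(X).reshape(-1,3)-c[4])@c[5]
    return np.c_[p[:,0]/p[:,2]*c[0]+c[2],p[:,1]/p[:,2]*c[1]+c[3]]
def blob(img,part,seed=None,win=None):
    h=cv2.cvtColor(img,cv2.COLOR_RGB2HSV)
    lo,hi={'slab':((0,0,0),(180,110,105)),'trough':((0,130,40),(9,255,255)),'cork':((7,80,60),(22,255,255))}[part]
    m=cv2.inRange(h,lo,hi)
    if win: w=np.zeros_like(m);w[win[1]:win[3],win[0]:win[2]]=255;m&=w
    m=cv2.morphologyEx(m,cv2.MORPH_CLOSE,np.ones((5,5)));m=cv2.morphologyEx(m,cv2.MORPH_OPEN,np.ones((3,3)))
    cs,_=cv2.findContours(m,0,2);return cv2.convexHull(max(cs,key=cv2.contourArea))[:,0]
def cen(h):
    m=cv2.moments(h.reshape(-1,1,2));return np.array([m['m10'],m['m01']])/m['m00']
E
python3 - <<'E'
from h import *
W={'scene':{'slab':(245,245,325,290),'cork':(300,203,358,245),'trough':(322,158,384,196)},'side':{'slab':(325,225,395,260),'cork':(298,265,362,300),'trough':(275,310,355,358)}}
I={n:np.load(f'pics/{n}0.npy') for n in W}
for p,z in (('slab',.015),('cork',.013),('trough',.015)):
    o=[]
    for n in W:
        c=camera(n);h=blob(I[n],p,win=W[n][p]);u=cen(h);o.append((u,c))
        P=plane(h,c,z)[:,:2].astype(np.float32);r=cv2.minAreaRect(P*1000)
        print(p,n,u.round(1),plane(u,c,z)[0].round(4),np.round(r,1) if 0 else r)
    print(' tri',tri(o).round(4))
a=cv2.resize(I['scene'][265:385,135:255],(600,600),interpolation=2)
b=cv2.resize(I['side'][140:225,365:450],(600,600),interpolation=2)
w=np.hstack([cv2.resize(a,(400,400)),cv2.resize(b,(400,400))])
cv2.imwrite('pics/crate.png',w[:,:,::-1])
E
```

```text
slab scene [278.8 271.5] [ 0.5485 -0.0009  0.015 ] ((550.9169311523438, 14.872123718261719), (139.16140747070312, 74.17990112304688), 49.25279235839844)
slab side [359.1 242.4] [0.55   0.0175 0.015 ] ((550.5621948242188, 15.648994445800781), (146.72723388671875, 97.94253540039062), 49.83610153198242)
 tri [0.5508 0.0048 0.0088]
cork scene [327.3 223.2] [0.5085 0.1924 0.013 ] ((507.69989013671875, 192.2004852294922), (120.36347961425781, 75.43428039550781), 41.22114562988281)
cork side [330.8 281.6] [0.5077 0.191  0.013 ] ((508.1236267089844, 189.50308227539062), (118.5019760131836, 87.46148681640625), 40.9112663269043)
 tri [0.508  0.1918 0.0133]
trough scene [352.4 178.1] [0.431  0.3521 0.015 ] ((430.87860107421875, 351.5905456542969), (127.13089752197266, 21.895767211914062), 45.263675689697266)
trough side [313.1 333.9] [0.4247 0.3556 0.015 ] ((425.31976318359375, 353.9761047363281), (131.2085723876953, 86.90359497070312), 45.129756927490234)
 tri [0.4278 0.3536 0.0113]
```

View pics/crate.png

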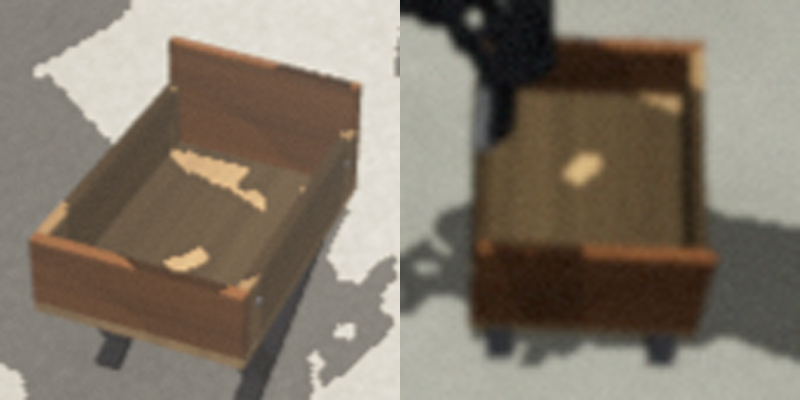

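View pics/wrist0.png

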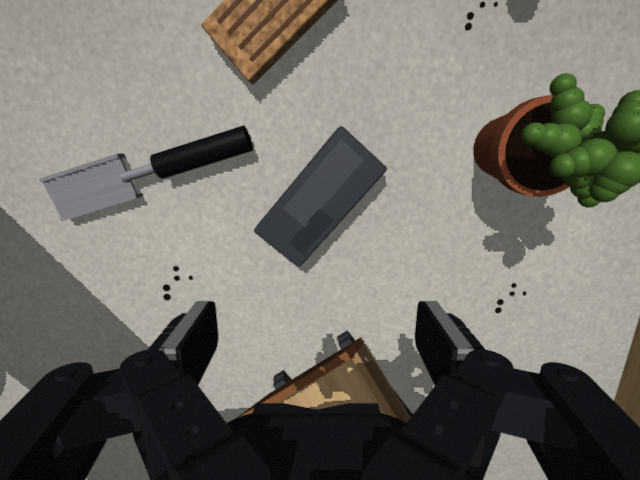

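Crop, scene half: rim corners of the tall low wall at (170,38) and (360,85), of the high wall at (31,238) and (248,297). Wrist: slab at (320,195), with the crate just below the gripper.

```bash
python3 - <<'E'
from h import *
s=camera('scene');d=camera('side')
S=lambda x,y:np.array([135+x/3.3333,265+y/3.3333])
D=lambda x,y:np.array([365+(x-400)/4.706,140+y/4.706])
for n,p in (('L1',S(170,38)),('L2',S(360,85))): print(n,plane(p,s,.1014)[0].round(4))
for n,p in (('H1',S(31,238)),('H2',S(248,297))): print(n,plane(p,s,.148)[0].round(4))
for n,p in (('a',D(475,243)),('b',D(715,255)),('c',D(703,43))): print(n,plane(p,d,.1014)[0].round(4),plane(p,d,.148)[0].round(4))
# slab and cork from wrist, table-ish
from scipy.optimize import least_squares
w=camera('wrist',([.549849,0,.303318],[-4e-5,1,0,-5.9e-4]))
print('slab top corners',plane([[342,127],[386,168],[301,266],[255,231]],w,.03).round(4))
# fit crate pose (x,y,yaw) on rim corners, both views
t=np.deg2rad(28)
def model(v):
    ex=np.array([np.cos(v[2])*np.cos(t),np.sin(v[2])*np.cos(t),np.sin(t)]);ey=np.array([-np.sin(v[2]),np.cos(v[2]),0]);ez=np.cross(ex,ey)
    return np.array([v[0],v[1],.065]),np.array([ex,ey,ez])
def pts(v):
    o,E=model(v);return lambda l:o+np.array(l)@E
a,b=.0905,.070
print('pred yaw test')
for yaw in np.deg2rad([-60,-40,-20,0,20,40]):
  def f(v):
    P=pts(v);X=P([[-a,b,.085],[-a,-b,.085],[a,b,.05],[a,-b,.05]])
    u=proj(X,s); return (u-np.array([S(360,85),S(170,38),S(248,297),S(31,238)])).ravel()
  r=least_squares(f,[.6,-.2,yaw]);print(r.x.round(4),np.rad2deg(r.x[2]).round(1),r.cost.round(2),r.fun.round(1))
P=pts(r.x);print((proj(P([[-a,b,.085],[-a,-b,.085],[a,b,.05],[a,-b,.05]]),d)-[365,140])*4.706+[400,0])
E
```

```text
L1 [ 0.4671 -0.1989  0.1014]
L2 [ 0.5803 -0.1167  0.1014]
H1 [ 0.565  -0.3377  0.148 ]
H2 [ 0.6796 -0.2545  0.148 ]
a [ 0.5785 -0.116   0.1014] [ 0.537  -0.0505  0.148 ]
b [ 0.4632 -0.1959  0.1014] [ 0.4284 -0.1259  0.148 ]
c [ 0.6093 -0.4267  0.1014] [ 0.5659 -0.3432  0.148 ]
slab top corners [[ 0.5734  0.0876  0.03  ]
 [ 0.618   0.049   0.03  ]
 [ 0.5321 -0.0549  0.03  ]
 [ 0.4842 -0.0158  0.03  ]]
pred yaw test
[ 0.5914 -0.2518 -0.9349] -53.6 1.61 [ 0.4 -1.1  0.4 -0.6 -0.4  0.4 -0.3  1. ]
[ 0.5914 -0.2518 -0.9349] -53.6 1.61 [ 0.4 -1.1  0.4 -0.6 -0.4  0.4 -0.3  1. ]
[ 0.5914 -0.2518 -0.9349] -53.6 1.61 [ 0.4 -1.1  0.4 -0.6 -0.4  0.4 -0.3  1. ]
[ 0.5914 -0.2518 -0.9349] -53.6 1.61 [ 0.4 -1.1  0.4 -0.6 -0.4  0.4 -0.3  1. ]
[ 0.5914 -0.2518 -0.9349] -53.6 1.61 [ 0.4 -1.1  0.4 -0.6 -0.4  0.4 -0.3  1. ]
[ 0.5914 -0.2518 -0.9349] -53.6 1.61 [ 0.4 -1.1  0.4 -0.6 -0.4  0.4 -0.3  1. ]
[[475.24458229 251.13623231]
 [714.12325206 259.48562177]
 [473.30183396  31.98690608]
 [696.39488143  38.99535597]]
```

Crate pose: origin about (0.591, -0.252, 0.065), yaw -53.6°. Slab centre is about (0.552, 0.016), yaw 49.5°. The tool stays vertical, so each part has to pivot in the pads to lie on the slope. I'll go to the slab now and stop above it.

```bash
python3 -m handwheel '[{"gripper":0.085,"tx":0.002,"ty":-0.016,"tz":0.1,"twist":0.707},{"gripper":0.085,"tx":0.002,"ty":-0.016,"tz":0.13,"twist":0.707},{"gripper":0.085,"tx":0.002,"ty":-0.016,"tz":0.13,"twist":0.707},{"gripper":0.085,"tx":0.002,"ty":-0.016,"tz":0.13,"twist":0.707},{"gripper":0.085,"tx":0.002,"ty":-0.016,"tz":0.13,"twist":0.707},{"gripper":0.085,"tx":0.002,"ty":-0.016,"tz":0.13,"twist":0.707},{"gripper":0.085,"tx":0.002,"ty":-0.016,"tz":0.13,"twist":0.707},{"gripper":0.085,"tx":0.002,"ty":-0.016,"tz":0.13,"twist":0.707},{"gripper":0.085,"tx":0.002,"ty":-0.016,"tz":0.13,"twist":0.707}]'
cat > snap.py <<'E'
import sys
from rig import bot
from h import *
o=bot.get_obs();c=bot.read_camera(sys.argv[1]);cv2.imwrite(f'pics/{sys.argv[2]}.png',c['img'][:,:,::-1]);np.save(f'pics/{sys.argv[2]}.npy',c['img'])
print(o['clock'],o['position'].round(4),o['eef_rot'].round(4),o['wrist_force'].round(2),o['finger_gap'])
E
python3 snap.py wrist w1; python3 snap.py side s1
python3 - <<'E'
from h import *
# joint crate fit, both views
from scipy.optimize import least_squares
s=camera('scene');d=camera('side');t=np.deg2rad(28);a,b=.0905,.070
S=lambda x,y:np.array([135+x/3.3333,265+y/3.3333]);D=lambda x,y:np.array([365+(x-400)/4.706,140+y/4.706])
def f(v):
    ex=np.array([np.cos(v[2])*np.cos(t),np.sin(v[2])*np.cos(t),np.sin(t)]);ey=np.array([-np.sin(v[2]),np.cos(v[2]),0])
    X=np.array([v[0],v[1],.065])+np.array([[-a,b,.085],[-a,-b,.085],[a,b,.05],[a,-b,.05]])@np.array([ex,ey,np.cross(ex,ey)])
    return np.r_[(proj(X,s)-[S(360,85),S(170,38),S(248,297),S(31,238)]).ravel(),(proj(X[[0,1,3]],d)-[D(475,243),D(715,255),D(703,43)]).ravel()]
r=least_squares(f,[.59,-.25,-.93]);print(r.x.round(4),np.rad2deg(r.x[2]),r.fun.round(1))
E
```

```text
clock: 0.9
position: [0.5518, 0.016, 0.1735]
eef_rot: [0.0, 0.939, -0.345, -0.0]
wrist_force: [-0.2, 0.0, -0.6]
finger_gap: 0.0851
0.9 [0.5518 0.016  0.1735] [ 1.000e-04  9.387e-01 -3.448e-01 -4.000e-04] [-0.18  0.02 -0.56] 0.08508041940283882
0.95 [0.5518 0.016  0.1735] [ 1.000e-04  9.386e-01 -3.450e-01 -4.000e-04] [ 0.41  0.17 -0.29] 0.08483205804770055
[ 0.5911 -0.2524 -0.9397] -53.841005613195385 [ 0.3 -0.8  0.5 -0.6 -0.9  0.6 -0.6  0.9  0.   1.6 -0.2  1.  -1.1 -0.8]
```

View pics/w1.png

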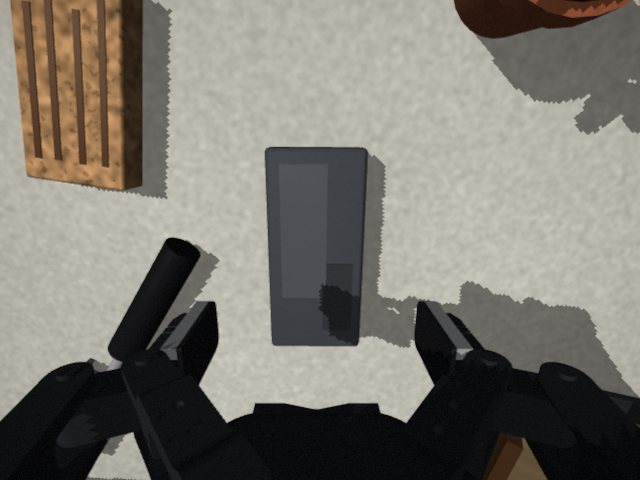

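```bash
python3 - <<'E'
from h import *
p=([.5518,.016,.1735],[1e-4,.9387,-.3448,-4e-4]);w=camera('wrist',p);T=rq(p[1])
f=lambda uv,z:((plane(uv,w,z)-p[0])@T*1000).round(1)
print('slab',f([[266,149],[367,149],[359,345],[273,345]],.03)[:,:2], plane([[266,149],[367,149],[359,345],[273,345]],w,.03).mean(0))
print('handle',f([[199,252],[165,240],[140,355],[110,350],[190,280]],.015)[:,:2])
print('cork end',f([[27,176],[125,190]],.026)[:,:2])
E
```

```text
slab [[-31.5 -68.9]
 [ 30.1 -68.9]
 [ 30.2  67.9]
 [-32.2  68. ]] [0.55135512 0.01691999 0.03      ]
handle [[ -84.4    1.9]
 [-107.6   -6.9]
 [-139.2   87. ]
 [-162.1   82.5]
 [ -93.2   23.5]]
cork end [[-184.9  -52.4]
 [-123.9  -43.5]]
```

Slab centred between the jaws to about 1 mm, and the trowel handle clears the finger by about 25 mm. I'll descend and grip.

```bash
python3 -m handwheel '[{"gripper":0.085,"tx":0,"ty":0,"tz":0.035,"twist":0},{"gripper":0.085,"tx":0,"ty":0,"tz":0.07,"twist":0},{"gripper":0.085,"tx":0,"ty":0,"tz":0.0945,"twist":0},{"gripper":0.085,"tx":0,"ty":0,"tz":0.0945,"twist":0},{"gripper":0.05,"tx":0,"ty":0,"tz":0.0945,"twist":0},{"gripper":0.05,"tx":0,"ty":0,"tz":0.0945,"twist":0},{"gripper":0.05,"tx":0,"ty":0,"tz":0.0945,"twist":0},{"gripper":0.05,"tx":0,"ty":0,"tz":0.0945,"twist":0},{"gripper":0.05,"tx":0,"ty":0,"tz":0.0945,"twist":0},{"gripper":0.05,"tx":0,"ty":0,"tz":0.0945,"twist":0},{"gripper":0.05,"tx":0,"ty":0,"tz":0.0945,"twist":0}]' 35
python3 -m handwheel '[{"gripper":0.05,"tx":0,"ty":0,"tz":-0.02,"twist":0},{"gripper":0.05,"tx":0,"ty":0,"tz":-0.05,"twist":0},{"gripper":0.05,"tx":0,"ty":0,"tz":-0.05,"twist":0},{"gripper":0.05,"tx":0,"ty":0,"tz":-0.05,"twist":0}]'
python3 snap.py wrist w2; python3 snap.py side s2
python3 - <<'E'
import cv2,numpy as np
a=cv2.imread('pics/w2.png');b=cv2.imread('pics/s2.png')
cv2.imwrite('pics/m2.png',np.hstack([cv2.resize(a,(400,300)),cv2.resize(b[120:300,290:530],(400,300))]))
E
```

```text
clock: 1.92
position: [0.5525, 0.016, 0.081]
eef_rot: [-0.0, 0.939, -0.345, 0.001]
wrist_force: [-1.5, 0.4, 8.6]
finger_gap: 0.0627
clock: 2.25
position: [0.5528, 0.016, 0.1322]
eef_rot: [-0.001, 0.939, -0.345, 0.002]
wrist_force: [0.5, 0.4, -7.9]
finger_gap: 0.0629
2.25 [0.5528 0.016  0.1322] [-8.000e-04  9.386e-01 -3.451e-01  2.400e-03] [ 0.5   0.45 -7.93] 0.06286679788195881
2.3 [0.5521 0.016  0.1307] [-4.000e-04  9.386e-01 -3.451e-01  1.100e-03] [-0.05 -0.24 -8.2 ] 0.06319586424366705
```

View pics/m2.png

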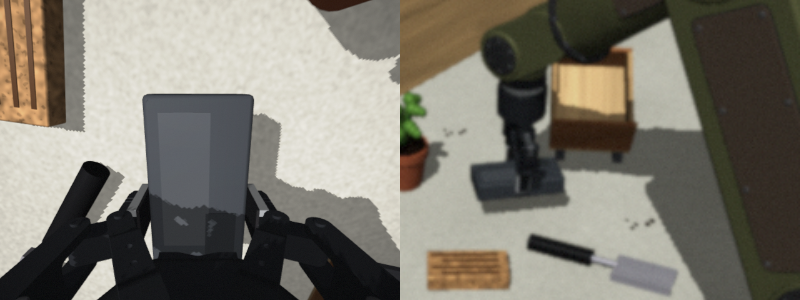

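The slab is held (7.6 N ≈ 0.77 kg), clear of the table and near level. I'll carry it over the crate.

```bash
python3 -m handwheel '[{"gripper":0.05,"tx":0,"ty":0,"tz":-0.04,"twist":0},{"gripper":0.05,"tx":0,"ty":0,"tz":-0.08,"twist":0},{"gripper":0.05,"tx":0,"ty":0,"tz":-0.12,"twist":0},{"gripper":0.05,"tx":0.017,"ty":0.017,"tz":-0.12,"twist":-0.1},{"gripper":0.05,"tx":0.034,"ty":0.034,"tz":-0.12,"twist":-0.2},{"gripper":0.05,"tx":0.052,"ty":0.051,"tz":-0.12,"twist":-0.3},{"gripper":0.05,"tx":0.07,"ty":0.069,"tz":-0.12,"twist":-0.42},{"gripper":0.05,"tx":0.087,"ty":0.086,"tz":-0.12,"twist":-0.54},{"gripper":0.05,"tx":0.105,"ty":0.103,"tz":-0.12,"twist":-0.66},{"gripper":0.05,"tx":0.122,"ty":0.12,"tz":-0.12,"twist":-0.78},{"gripper":0.05,"tx":0.14,"ty":0.138,"tz":-0.12,"twist":-0.9},{"gripper":0.05,"tx":0.157,"ty":0.155,"tz":-0.12,"twist":-1.02},{"gripper":0.05,"tx":0.174,"ty":0.172,"tz":-0.12,"twist":-1.14},{"gripper":0.05,"tx":0.174,"ty":0.172,"tz":-0.12,"twist":-1.25},{"gripper":0.05,"tx":0.174,"ty":0.172,"tz":-0.12,"twist":-1.337},{"gripper":0.05,"tx":0.174,"ty":0.172,"tz":-0.12,"twist":-1.337},{"gripper":0.05,"tx":0.174,"ty":0.172,"tz":-0.12,"twist":-1.337},{"gripper":0.05,"tx":0.174,"ty":0.172,"tz":-0.12,"twist":-1.337}]' 50
python3 snap.py wrist w3; python3 snap.py scene c3
python3 - <<'E'
import cv2,numpy as np
a=cv2.imread('pics/w3.png');b=cv2.imread('pics/c3.png')
cv2.imwrite('pics/m3.png',np.hstack([cv2.resize(a,(400,300)),cv2.resize(b[210:400,70:323],(400,300))]))
E
```

```text
clock: 3.85
position: [0.5727, -0.2274, 0.2489]
eef_rot: [-0.0, 0.951, 0.31, -0.0]
wrist_force: [-0.5, -0.9, -7.0]
finger_gap: 0.0628
3.85 [ 0.5727 -0.2274  0.2489] [-5.000e-04  9.509e-01  3.096e-01 -3.000e-04] [-0.54 -0.9  -7.03] 0.06280096501960206
3.9 [ 0.5728 -0.2274  0.2492] [-3.000e-04  9.508e-01  3.099e-01 -1.000e-04] [-1.04  0.55 -5.37] 0.062445907105258776
```

View pics/m3.png

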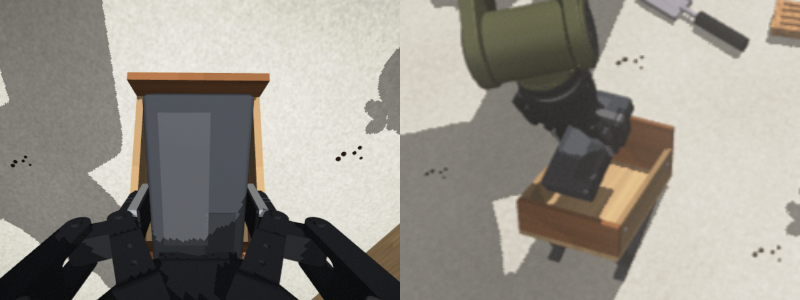

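Wrist half: the low-wall rim spans (128–270, 72) in the crop. It is level and centred, and matches the predicted crate pose to about 1 mm. I'll lower in, then shift uphill under the high rim.

```bash
python3 -m handwheel '[{"gripper":0.05,"tx":0,"ty":0.001,"tz":0.02,"twist":0},{"gripper":0.05,"tx":0,"ty":0.002,"tz":0.04,"twist":0},{"gripper":0.05,"tx":0,"ty":0.003,"tz":0.055,"twist":0},{"gripper":0.05,"tx":0,"ty":0.005,"tz":0.066,"twist":0},{"gripper":0.05,"tx":0,"ty":0.01,"tz":0.068,"twist":0},{"gripper":0.05,"tx":0,"ty":0.015,"tz":0.07,"twist":0},{"gripper":0.05,"tx":0,"ty":0.015,"tz":0.072,"twist":0},{"gripper":0.05,"tx":0,"ty":0.015,"tz":0.075,"twist":0},{"gripper":0.05,"tx":0,"ty":0.015,"tz":0.075,"twist":0}]' 35
python3 -m handwheel '[{"gripper":0.05,"tx":0,"ty":0,"tz":0.004,"twist":0},{"gripper":0.05,"tx":0,"ty":0,"tz":0.008,"twist":0},{"gripper":0.05,"tx":0,"ty":0,"tz":0.012,"twist":0},{"gripper":0.05,"tx":0,"ty":0,"tz":0.012,"twist":0}]' 28
```

```text
clock: 4.7
position: [0.5818, -0.2396, 0.1747]
eef_rot: [0.0, 0.951, 0.31, 0.0]
wrist_force: [0.6, 0.2, -4.6]
finger_gap: 0.0625
clock: 5.03
position: [0.5811, -0.2384, 0.1629]
eef_rot: [-0.001, 0.951, 0.31, -0.001]
wrist_force: [-12.0, 11.4, 4.3]
finger_gap: 0.0626
```

```bash
python3 -m handwheel '[{"gripper":0.05,"tx":0,"ty":-0.003,"tz":0,"twist":0},{"gripper":0.05,"tx":0,"ty":-0.005,"tz":0.0,"twist":0},{"gripper":0.05,"tx":0,"ty":-0.005,"tz":0.0,"twist":0}]'
python3 snap.py scene c4;python3 snap.py side s4; python3 snap.py wrist w4
python3 - <<'E'
import cv2,numpy as np
L=lambda n:cv2.imread(f'pics/{n}.png')
a,b,c=L('w4'),L('c4'),L('s4')
cv2.imwrite('pics/m4.png',np.vstack([np.hstack([cv2.resize(b[265:385,135:255],(400,400),interpolation=2),cv2.resize(c[130:235,365:470],(400,400),interpolation=2)])]))
E
```

```text
clock: 5.28
position: [0.5781, -0.234, 0.163]
eef_rot: [-0.001, 0.951, 0.31, -0.0]
wrist_force: [-0.2, -0.6, -6.6]
finger_gap: 0.0624
5.2833 [ 0.5781 -0.234   0.163 ] [-1.200e-03  9.506e-01  3.104e-01 -4.000e-04] [-0.21 -0.56 -6.64] 0.062438661583408925
5.3333 [ 0.5781 -0.2342  0.163 ] [-1.200e-03  9.506e-01  3.103e-01 -4.000e-04] [ 0.48 -0.06 -6.2 ] 0.062305660626695035
5.3833 [ 0.5782 -0.2343  0.1629] [-1.200e-03  9.507e-01  3.103e-01 -5.000e-04] [ 0.15 -0.79 -6.85] 0.06238507185728945
```

View pics/m4.png

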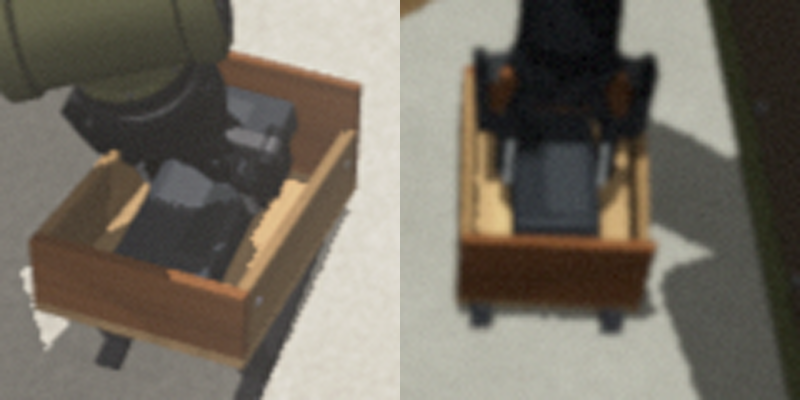

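The slab is now hanging free and already partly tilted. Contact was with the high wall, so I'll continue down from this position.

```bash
python3 -m handwheel '[{"gripper":0.05,"tx":0,"ty":0,"tz":0.004,"twist":0},{"gripper":0.05,"tx":0,"ty":0,"tz":0.008,"twist":0},{"gripper":0.05,"tx":0,"ty":0,"tz":0.008,"twist":0}]'
python3 -m handwheel '[{"gripper":0.05,"tx":0,"ty":0.001,"tz":0.004,"twist":0},{"gripper":0.05,"tx":0,"ty":0.002,"tz":0.008,"twist":0},{"gripper":0.05,"tx":0,"ty":0.002,"tz":0.008,"twist":0}]'
```

```text
clock: 5.68
position: [0.578, -0.2339, 0.1546]
eef_rot: [-0.002, 0.951, 0.31, -0.001]
wrist_force: [-7.7, 7.3, 3.5]
finger_gap: 0.0632
clock: 5.93
position: [0.5787, -0.2346, 0.1459]
eef_rot: [-0.003, 0.951, 0.31, -0.002]
wrist_force: [-8.3, 9.8, 1.4]
finger_gap: 0.0626
```

```bash
python3 -m handwheel '[{"gripper":0.05,"tx":0,"ty":0.001,"tz":0.004,"twist":0},{"gripper":0.05,"tx":0,"ty":0.001,"tz":0.004,"twist":0}]'
python3 -m handwheel '[{"gripper":0.05,"tx":0,"ty":0.000,"tz":0.003,"twist":0},{"gripper":0.05,"tx":0,"ty":0.000,"tz":0.003,"twist":0}]'
python3 snap.py scene c5;python3 snap.py side s5; python3 snap.py wrist w5
python3 - <<'E'
import cv2,numpy as np
L=lambda n:cv2.imread(f'pics/{n}.png')
a,b,c=L('w5'),L('c5'),L('s5')
cv2.imwrite('pics/m5.png',np.hstack([cv2.resize(b[265:385,135:255],(400,400),interpolation=2),cv2.resize(a[:,80:560],(400,400),interpolation=2)]))
E
```

```text
clock: 6.1
position: [0.5791, -0.2349, 0.1414]
eef_rot: [-0.004, 0.951, 0.311, -0.002]
wrist_force: [-7.3, 7.8, 0.5]
finger_gap: 0.0629
clock: 6.27
position: [0.579, -0.2347, 0.1383]
eef_rot: [-0.004, 0.951, 0.311, -0.002]
wrist_force: [-4.8, 4.2, -0.6]
finger_gap: 0.0626
6.2667 [ 0.579  -0.2347  0.1383] [-0.0039  0.9506  0.3105 -0.002 ] [-4.8   4.16 -0.61] 0.0625529924552849
6.3167 [ 0.579  -0.2347  0.1385] [-0.004   0.9506  0.3105 -0.002 ] [-5.3   5.5  -1.43] 0.06272511732771346
6.3667 [ 0.579  -0.2347  0.1385] [-0.004   0.9506  0.3105 -0.002 ] [-4.5   3.36 -0.85] 0.062535445786672
```

View pics/m5.png

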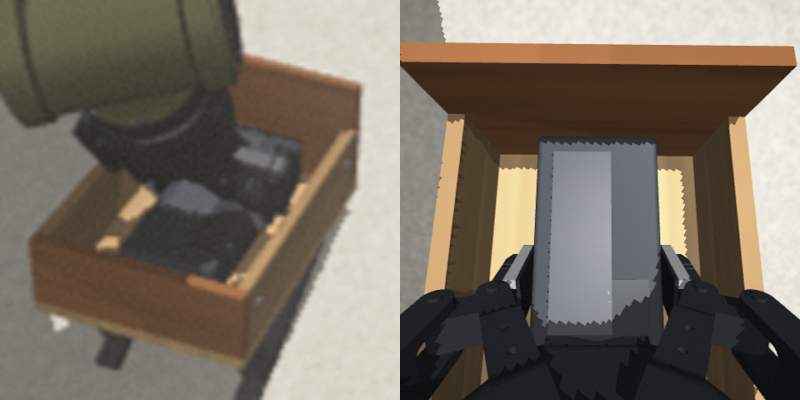

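Right half: the slab is nearly flat on the slope, its low edge at y≈140 close to the low wall. I'll press slightly more to seat it before release.

```bash
python3 -m handwheel '[{"gripper":0.05,"tx":0,"ty":0.000,"tz":0.002,"twist":0},{"gripper":0.05,"tx":0,"ty":0.000,"tz":0.002,"twist":0}]'
python3 -m handwheel '[{"gripper":0.05,"tx":0,"ty":0.000,"tz":0.002,"twist":0},{"gripper":0.05,"tx":0,"ty":0.000,"tz":0.003,"twist":0}]'
```

```text
clock: 6.58
position: [0.5791, -0.2347, 0.1376]
eef_rot: [-0.004, 0.951, 0.311, -0.002]
wrist_force: [-8.1, 5.5, 8.8]
finger_gap: 0.0626
clock: 6.75
position: [0.5791, -0.2347, 0.1375]
eef_rot: [-0.004, 0.951, 0.311, -0.002]
wrist_force: [-24.7, 11.5, 36.8]
finger_gap: 0.0627
```

It has bottomed stiffly, so it's seated. I'll ease off, open and rise.

```bash
python3 -m handwheel '[{"gripper":0.06,"tx":0,"ty":0,"tz":0,"twist":0},{"gripper":0.066,"tx":0,"ty":0,"tz":-0.001,"twist":0},{"gripper":0.07,"tx":0,"ty":0,"tz":-0.001,"twist":0},{"gripper":0.074,"tx":0,"ty":0,"tz":-0.001,"twist":0},{"gripper":0.076,"tx":0,"ty":0,"tz":-0.001,"twist":0},{"gripper":0.076,"tx":0,"ty":0,"tz":-0.001,"twist":0},{"gripper":0.076,"tx":0,"ty":0,"tz":-0.01,"twist":0},{"gripper":0.076,"tx":0,"ty":0,"tz":-0.04,"twist":0},{"gripper":0.076,"tx":0,"ty":0,"tz":-0.08,"twist":0},{"gripper":0.076,"tx":0,"ty":0,"tz":-0.11,"twist":0},{"gripper":0.076,"tx":0,"ty":0,"tz":-0.15,"twist":0},{"gripper":0.076,"tx":0,"ty":0,"tz":-0.15,"twist":0},{"gripper":0.076,"tx":0,"ty":0,"tz":-0.15,"twist":0}]'
python3 snap.py wrist w6; python3 snap.py scene c6
python3 - <<'E'
import cv2,numpy as np
L=lambda n:cv2.imread(f'pics/{n}.png')
a,b=L('w6'),L('c6')
cv2.imwrite('pics/m6.png',np.hstack([cv2.resize(b[265:385,135:255],(400,400),interpolation=2),a[40:440,120:520]]))
E
```

```text
clock: 7.83
position: [0.5803, -0.2357, 0.2906]
eef_rot: [-0.002, 0.951, 0.311, 0.0]
wrist_force: [-0.1, 0.3, -1.3]
finger_gap: 0.0758
7.8333 [ 0.5803 -0.2357  0.2906] [-1.700e-03  9.505e-01  3.106e-01  1.000e-04] [-0.12  0.29 -1.28] 0.07582813075025259
7.8833 [ 0.5799 -0.2355  0.2883] [-0.003   0.9505  0.3106 -0.0013] [ 0.34  0.05 -1.11] 0.07639401653535213
```

View pics/m6.png

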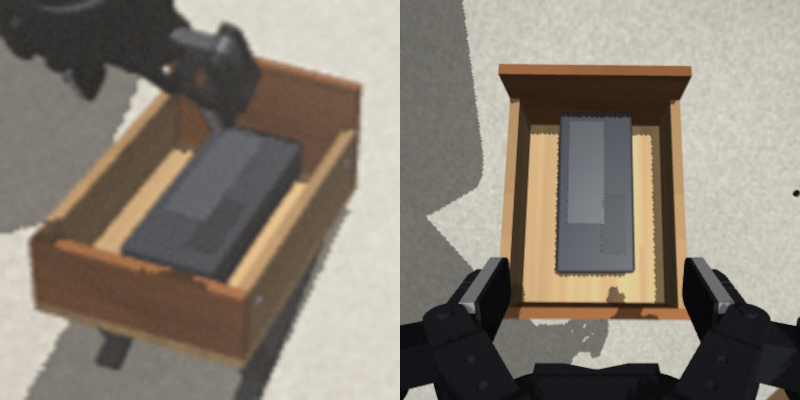

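Slab lies flat, straight, centred and against the low wall. Next the trough: I'll move over it and measure with the wrist camera.

```bash
python3 -m handwheel '[{"gripper":0.085,"tx":0.014,"ty":-0.035,"tz":0,"twist":0.088},{"gripper":0.085,"tx":0.028,"ty":-0.07,"tz":0,"twist":0.18},{"gripper":0.085,"tx":0.042,"ty":-0.105,"tz":0,"twist":0.27},{"gripper":0.085,"tx":0.056,"ty":-0.14,"tz":0,"twist":0.35},{"gripper":0.085,"tx":0.07,"ty":-0.175,"tz":0,"twist":0.44},{"gripper":0.085,"tx":0.084,"ty":-0.21,"tz":0,"twist":0.53},{"gripper":0.085,"tx":0.098,"ty":-0.245,"tz":0,"twist":0.62},{"gripper":0.085,"tx":0.112,"ty":-0.28,"tz":0,"twist":0.71},{"gripper":0.085,"tx":0.126,"ty":-0.315,"tz":0,"twist":0.8},{"gripper":0.085,"tx":0.14,"ty":-0.35,"tz":0,"twist":0.88},{"gripper":0.085,"tx":0.154,"ty":-0.385,"tz":0,"twist":0.97},{"gripper":0.085,"tx":0.168,"ty":-0.42,"tz":0,"twist":1.06},{"gripper":0.085,"tx":0.182,"ty":-0.455,"tz":0,"twist":1.15},{"gripper":0.085,"tx":0.196,"ty":-0.49,"tz":0,"twist":1.24},{"gripper":0.085,"tx":0.21,"ty":-0.525,"tz":0,"twist":1.33},{"gripper":0.085,"tx":0.226,"ty":-0.5655,"tz":0.03,"twist":1.417},{"gripper":0.085,"tx":0.226,"ty":-0.5655,"tz":0.06,"twist":1.417},{"gripper":0.085,"tx":0.226,"ty":-0.5655,"tz":0.09,"twist":1.417},{"gripper":0.085,"tx":0.226,"ty":-0.5655,"tz":0.09,"twist":1.417},{"gripper":0.085,"tx":0.226,"ty":-0.5655,"tz":0.09,"twist":1.417}]'
cat > loc.py <<'E'
import sys
from rig import bot
from h import *
part,zt=sys.argv[1],float(sys.argv[2]);L=float(sys.argv[3])
o=bot.get_obs();img=bot.read_camera('wrist')['img'];cv2.imwrite(f'pics/{part}.png',img[:,:,::-1])
w=camera('wrist',(o['position'],o['eef_rot']));T=rq(o['eef_rot'])
h=blob(img,part,win=(130,20,510,400))
print('pos',o['position'].round(4),'yaw',np.rad2deg(2*np.arctan2(o['eef_rot'][2],o['eef_rot'][1])).round(2),'bbox',h.min(0),h.max(0))
P=((plane(h,w,zt)-o['position'])@T)[:,:2]*1000
print('tool-frame rect mm (top plane)',cv2.minAreaRect(P.astype(np.float32)),P.min(0).round(1),P.max(0).round(1))
q=cv2.approxPolyDP(h.reshape(-1,1,2),6,True)[:,0];print(q.tolist(),((plane(q,w,zt)-o['position'])@T)[:,:2].__mul__(1000).round(1).tolist())
E
python3 loc.py trough .03 .132
```

```text
clock: 9.6
position: [0.4272, 0.3545, 0.2002]
eef_rot: [0.0, 0.924, -0.383, -0.005]
wrist_force: [0.8, 0.3, 1.0]
finger_gap: 0.085
pos [0.4272 0.3545 0.2002] yaw -44.99 bbox [272 151] [363 322]
tool-frame rect mm (top plane) ((-0.48424530029296875, -1.5627288818359375), (63.53007507324219, 131.6501007080078), 0.24587221443653107) [-32.5 -67.3] [31.5 64.4]
[[363, 152], [355, 322], [277, 321], [272, 151]] [[31.2, -66.6], [30.1, 64.4], [-32.2, 63.8], [-31.3, -67.3]]
```

Trough is centred within 1.5 mm and aligned. Descend, grip, lift.

```bash
python3 -m handwheel '[{"gripper":0.085,"tx":-0.0005,"ty":-0.0015,"tz":0.04,"twist":0},{"gripper":0.085,"tx":-0.0005,"ty":-0.0015,"tz":0.08,"twist":0},{"gripper":0.085,"tx":-0.0005,"ty":-0.0015,"tz":0.105,"twist":0},{"gripper":0.085,"tx":-0.0005,"ty":-0.0015,"tz":0.119,"twist":0},{"gripper":0.085,"tx":-0.0005,"ty":-0.0015,"tz":0.119,"twist":0},{"gripper":0.05,"tx":-0.0005,"ty":-0.0015,"tz":0.119,"twist":0},{"gripper":0.05,"tx":-0.0005,"ty":-0.0015,"tz":0.119,"twist":0},{"gripper":0.05,"tx":-0.0005,"ty":-0.0015,"tz":0.119,"twist":0},{"gripper":0.05,"tx":-0.0005,"ty":-0.0015,"tz":0.119,"twist":0},{"gripper":0.05,"tx":-0.0005,"ty":-0.0015,"tz":0.119,"twist":0},{"gripper":0.05,"tx":-0.0005,"ty":-0.0015,"tz":0.119,"twist":0}]' 30
python3 -m handwheel '[{"gripper":0.05,"tx":0,"ty":0,"tz":-0.03,"twist":0},{"gripper":0.05,"tx":0,"ty":0,"tz":-0.07,"twist":0},{"gripper":0.05,"tx":0,"ty":0,"tz":-0.11,"twist":0},{"gripper":0.05,"tx":0,"ty":0,"tz":-0.15,"twist":0},{"gripper":0.05,"tx":0,"ty":0,"tz":-0.19,"twist":0},{"gripper":0.05,"tx":0,"ty":0,"tz":-0.19,"twist":0},{"gripper":0.05,"tx":0,"ty":0,"tz":-0.19,"twist":0}]'
python3 loc.py trough .22 .132
```

```text
clock: 10.57
position: [0.4289, 0.3573, 0.0857]
eef_rot: [-0.003, 0.924, -0.383, -0.003]
wrist_force: [0.2, -2.4, 8.7]
finger_gap: 0.063
clock: 11.15
position: [0.4299, 0.3559, 0.2792]
eef_rot: [-0.006, 0.924, -0.383, -0.001]
wrist_force: [-0.4, -0.5, -3.7]
finger_gap: 0.0634
pos [0.4299 0.3559 0.2792] yaw -45.04 bbox [231 165] [403 399]
tool-frame rect mm (top plane) ((-0.8974761962890625, -11.383914947509766), (65.75494384765625, 105.73035430908203), 0.16530907154083252) [-33.8 -64.3] [32.1 41.4]
[[231, 169], [403, 170], [386, 399], [246, 399]] [[-33.0, -62.8], [32.0, -62.5], [31.5, 40.9], [-33.3, 41.4]]
```

Trough held (≈0.27 kg), level. Carry to the crate.

```bash
python3 -m handwheel '[{"gripper":0.05,"tx":0.015,"ty":0.009,"tz":0,"twist":-0.04},{"gripper":0.05,"tx":0.045,"ty":0.027,"tz":0,"twist":-0.12},{"gripper":0.05,"tx":0.075,"ty":0.046,"tz":0,"twist":-0.2},{"gripper":0.05,"tx":0.105,"ty":0.064,"tz":0,"twist":-0.28},{"gripper":0.05,"tx":0.135,"ty":0.082,"tz":0,"twist":-0.37},{"gripper":0.05,"tx":0.165,"ty":0.1,"tz":0,"twist":-0.45},{"gripper":0.05,"tx":0.195,"ty":0.119,"tz":0,"twist":-0.53},{"gripper":0.05,"tx":0.225,"ty":0.137,"tz":0,"twist":-0.62},{"gripper":0.05,"tx":0.255,"ty":0.155,"tz":0,"twist":-0.7},{"gripper":0.05,"tx":0.285,"ty":0.173,"tz":0,"twist":-0.78},{"gripper":0.05,"tx":0.315,"ty":0.192,"tz":0,"twist":-0.87},{"gripper":0.05,"tx":0.345,"ty":0.21,"tz":0,"twist":-0.95},{"gripper":0.05,"tx":0.375,"ty":0.228,"tz":0,"twist":-1.03},{"gripper":0.05,"tx":0.405,"ty":0.246,"tz":0,"twist":-1.12},{"gripper":0.05,"tx":0.435,"ty":0.265,"tz":0,"twist":-1.2},{"gripper":0.05,"tx":0.465,"ty":0.283,"tz":0,"twist":-1.28},{"gripper":0.05,"tx":0.495,"ty":0.301,"tz":0,"twist":-1.37},{"gripper":0.05,"tx":0.511,"ty":0.311,"tz":0,"twist":-1.418},{"gripper":0.05,"tx":0.511,"ty":0.311,"tz":0,"twist":-1.418},{"gripper":0.05,"tx":0.511,"ty":0.311,"tz":0,"twist":-1.418}]' 40
python3 loc.py trough .22 .132
```

```text
clock: 12.87
position: [0.57, -0.2263, 0.2694]
eef_rot: [-0.006, 0.951, 0.31, -0.001]
wrist_force: [0.3, -0.9, -2.1]
finger_gap: 0.0624
pos [ 0.57   -0.2263  0.2694] yaw 36.09 bbox [231 165] [403 399]
tool-frame rect mm (top plane) ((-0.7272243499755859, -16.143291473388672), (60.98235321044922, 97.74458312988281), 0.36648669838905334) [-31.5 -64.9] [29.9 32.6]
[[403, 170], [386, 398], [246, 399], [231, 169]] [[29.6, -63.2], [29.1, 32.1], [-30.7, 32.5], [-30.5, -63.5]]
```

```bash
python3 -m handwheel '[{"gripper":0.05,"tx":0.002,"ty":0,"tz":0.02,"twist":0},{"gripper":0.05,"tx":0.002,"ty":0,"tz":0.04,"twist":0},{"gripper":0.05,"tx":0.002,"ty":0,"tz":0.055,"twist":0},{"gripper":0.05,"tx":0.002,"ty":0,"tz":0.062,"twist":0},{"gripper":0.05,"tx":0.002,"ty":0,"tz":0.062,"twist":0}]' 28
python3 -m handwheel '[{"gripper":0.05,"tx":0,"ty":0,"tz":0.004,"twist":0},{"gripper":0.05,"tx":0,"ty":0,"tz":0.008,"twist":0},{"gripper":0.05,"tx":0,"ty":0,"tz":0.012,"twist":0},{"gripper":0.05,"tx":0,"ty":0,"tz":0.012,"twist":0}]'
python3 -m handwheel '[{"gripper":0.05,"tx":0,"ty":0,"tz":0.004,"twist":0},{"gripper":0.05,"tx":0,"ty":0,"tz":0.008,"twist":0},{"gripper":0.05,"tx":0,"ty":0,"tz":0.012,"twist":0},{"gripper":0.05,"tx":0,"ty":0,"tz":0.012,"twist":0}]'
```

```text
clock: 13.33
position: [0.571, -0.2224, 0.2061]
eef_rot: [-0.007, 0.951, 0.31, -0.001]
wrist_force: [0.4, 0.2, -3.1]
finger_gap: 0.0628
clock: 13.67
position: [0.5709, -0.221, 0.1948]
eef_rot: [-0.007, 0.95, 0.311, -0.001]
wrist_force: [-7.1, 10.3, 6.7]
finger_gap: 0.063
clock: 14.0
position: [0.5706, -0.2198, 0.1832]
eef_rot: [-0.008, 0.95, 0.311, -0.002]
wrist_force: [-8.5, 9.8, 5.6]
finger_gap: 0.0628
```

```bash
python3 -m handwheel '[{"gripper":0.05,"tx":0,"ty":0.002,"tz":0.004,"twist":0},{"gripper":0.05,"tx":0,"ty":0.004,"tz":0.008,"twist":0},{"gripper":0.05,"tx":0,"ty":0.004,"tz":0.009,"twist":0}]'
python3 -m handwheel '[{"gripper":0.05,"tx":0,"ty":0.001,"tz":0.003,"twist":0},{"gripper":0.05,"tx":0,"ty":0.001,"tz":0.004,"twist":0}]'
python3 loc.py trough .13 .132
```

```text
clock: 14.25
position: [0.5729, -0.222, 0.1747]
eef_rot: [-0.009, 0.95, 0.311, -0.002]
wrist_force: [-5.8, 8.8, 5.4]
finger_gap: 0.0628
clock: 14.42
position: [0.5735, -0.2221, 0.1716]
eef_rot: [-0.009, 0.95, 0.311, -0.001]
wrist_force: [-7.9, 6.4, 5.0]
finger_gap: 0.0626
pos [ 0.5735 -0.2221  0.1716] yaw 36.27 bbox [237 170] [395 399]
tool-frame rect mm (top plane) ((-0.7176799774169922, -18.99996566772461), (63.0382080078125, 89.39971160888672), 0.08711817860603333) [-32.3 -63.7] [30.7 25.7]
[[387, 171], [395, 399], [238, 399], [245, 171]] [[22.5, -63.4], [30.7, 25.7], [-31.9, 25.7], [-24.1, -63.4]]
```

```bash
python3 -m handwheel '[{"gripper":0.05,"tx":0,"ty":0,"tz":0.003,"twist":0},{"gripper":0.05,"tx":0,"ty":0,"tz":0.003,"twist":0}]'
python3 -m handwheel '[{"gripper":0.05,"tx":0,"ty":0,"tz":0.003,"twist":0},{"gripper":0.05,"tx":0,"ty":0,"tz":0.003,"twist":0}]'
python3 loc.py trough .13 .132
```

```text
clock: 14.63
position: [0.5736, -0.2218, 0.1697]
eef_rot: [-0.008, 0.95, 0.311, -0.001]
wrist_force: [-5.5, 3.0, 4.6]
finger_gap: 0.0627
clock: 14.8
position: [0.5737, -0.2216, 0.168]
eef_rot: [-0.008, 0.95, 0.311, -0.001]
wrist_force: [-5.0, 2.7, 3.6]
finger_gap: 0.0629
pos [ 0.5737 -0.2216  0.168 ] yaw 36.26 bbox [236 173] [395 399]
tool-frame rect mm (top plane) ((-0.819915771484375, -20.203811645507812), (61.27925491333008, 85.61060333251953), 0.13734912872314453) [-31.6 -63. ] [29.7 22.7]
[[248, 173], [387, 175], [394, 399], [238, 399]] [[-22.4, -63.0], [21.8, -62.4], [29.4, 22.7], [-30.9, 22.5]]
```

```bash
python3 -m handwheel '[{"gripper":0.05,"tx":0,"ty":0,"tz":0.003,"twist":0},{"gripper":0.05,"tx":0,"ty":0,"tz":0.003,"twist":0}]'
python3 -m handwheel '[{"gripper":0.05,"tx":0,"ty":0,"tz":0.003,"twist":0},{"gripper":0.05,"tx":0,"ty":0,"tz":0.003,"twist":0}]'
python3 loc.py trough .13 .132
```

```text
clock: 15.02
position: [0.5737, -0.2216, 0.1679]
eef_rot: [-0.007, 0.95, 0.311, -0.0]
wrist_force: [-15.7, 6.7, 22.2]
finger_gap: 0.0627
clock: 15.18
position: [0.5736, -0.2215, 0.1679]
eef_rot: [-0.007, 0.95, 0.311, 0.0]
wrist_force: [-16.4, 6.0, 22.0]
finger_gap: 0.0626
pos [ 0.5736 -0.2215  0.1679] yaw 36.25 bbox [236 173] [395 399]
tool-frame rect mm (top plane) ((-0.8106307983398438, -20.23326873779297), (61.288658142089844, 85.615478515625), 0.1625920832157135) [-31.6 -63.1] [29.7 22.7]
[[248, 173], [387, 175], [394, 399], [237, 398]] [[-22.3, -63.1], [21.8, -62.4], [29.4, 22.7], [-31.3, 22.0]]
```

Stiff at the predicted height, so the trough is seated. Release, rise, and measure.

```bash
python3 -m handwheel '[{"gripper":0.06,"tx":0,"ty":0,"tz":0,"twist":0},{"gripper":0.066,"tx":0,"ty":0,"tz":-0.001,"twist":0},{"gripper":0.07,"tx":0,"ty":0,"tz":-0.001,"twist":0},{"gripper":0.074,"tx":0,"ty":0,"tz":-0.001,"twist":0},{"gripper":0.076,"tx":0,"ty":0,"tz":-0.001,"twist":0},{"gripper":0.076,"tx":0,"ty":0,"tz":-0.001,"twist":0},{"gripper":0.076,"tx":0,"ty":0,"tz":-0.01,"twist":0},{"gripper":0.076,"tx":0,"ty":0,"tz":-0.04,"twist":0},{"gripper":0.076,"tx":0,"ty":0,"tz":-0.08,"twist":0},{"gripper":0.076,"tx":0,"ty":0,"tz":-0.12,"twist":0},{"gripper":0.076,"tx":0,"ty":0,"tz":-0.12,"twist":0},{"gripper":0.076,"tx":0,"ty":0,"tz":-0.12,"twist":0}]'
python3 snap.py wrist w7; python3 snap.py scene c7
python3 - <<'E'
import cv2,numpy as np
L=lambda n:cv2.imread(f'pics/{n}.png')
a,b=L('w7'),L('c7')
cv2.imwrite('pics/m7.png',np.hstack([cv2.resize(b[265:385,135:255],(400,400),interpolation=2),a[40:440,120:520]]))
E
```

```text
clock: 16.23
position: [0.5745, -0.2233, 0.291]
eef_rot: [-0.005, 0.95, 0.311, 0.002]
wrist_force: [0.0, 0.3, -0.4]
finger_gap: 0.076
16.2333 [ 0.5745 -0.2233  0.291 ] [-0.005   0.9504  0.3111  0.002 ] [ 0.04  0.32 -0.42] 0.07602987837685984
16.2833 [ 0.5741 -0.2231  0.2888] [-6.300e-03  9.503e-01  3.111e-01  7.000e-04] [ 0.32  0.39 -0.6 ] 0.07603749395316257
```

View pics/m7.png

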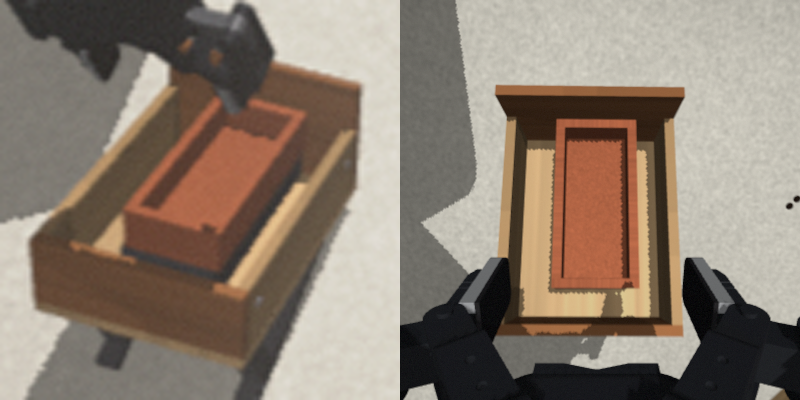

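Trough sits square on the slab, both flat. Now to the cork.

```bash
python3 -m handwheel '[{"gripper":0.085,"tx":0.014,"ty":-0.027,"tz":0,"twist":0.1},{"gripper":0.085,"tx":0.028,"ty":-0.054,"tz":0,"twist":0.21},{"gripper":0.085,"tx":0.041,"ty":-0.08,"tz":0,"twist":0.32},{"gripper":0.085,"tx":0.055,"ty":-0.107,"tz":0,"twist":0.42},{"gripper":0.085,"tx":0.069,"ty":-0.134,"tz":0,"twist":0.53},{"gripper":0.085,"tx":0.082,"ty":-0.16,"tz":0,"twist":0.64},{"gripper":0.085,"tx":0.096,"ty":-0.187,"tz":0,"twist":0.74},{"gripper":0.085,"tx":0.11,"ty":-0.214,"tz":0,"twist":0.85},{"gripper":0.085,"tx":0.123,"ty":-0.24,"tz":0,"twist":0.96},{"gripper":0.085,"tx":0.137,"ty":-0.267,"tz":0,"twist":1.06},{"gripper":0.085,"tx":0.151,"ty":-0.294,"tz":0,"twist":1.17},{"gripper":0.085,"tx":0.165,"ty":-0.32,"tz":0,"twist":1.27},{"gripper":0.085,"tx":0.178,"ty":-0.347,"tz":0,"twist":1.38},{"gripper":0.085,"tx":0.192,"ty":-0.374,"tz":0.02,"twist":1.487},{"gripper":0.085,"tx":0.192,"ty":-0.374,"tz":0.05,"twist":1.487},{"gripper":0.085,"tx":0.192,"ty":-0.374,"tz":0.08,"twist":1.487},{"gripper":0.085,"tx":0.192,"ty":-0.374,"tz":0.09,"twist":1.487},{"gripper":0.085,"tx":0.192,"ty":-0.374,"tz":0.09,"twist":1.487},{"gripper":0.085,"tx":0.192,"ty":-0.374,"tz":0.09,"twist":1.487}]'
python3 loc.py cork .026 .12
python3 - <<'E'
from rig import bot
from h import *
# where is the trowel handle (dark) in tool frame, left and right of the cork
o=bot.get_obs();img=cv2.imread('pics/cork.png');g=cv2.cvtColor(img,cv2.COLOR_BGR2HSV)
m=cv2.inRange(g,(0,0,0),(180,255,45));m[330:]=0
w=camera('wrist',(o['position'],o['eef_rot']));T=rq(o['eef_rot'])
n,_,s,c=cv2.connectedComponentsWithStats(m)
for i in range(1,n):
    if s[i,4]>150:
        x,y,W,H,A=s[i];q=[[x,y],[x+W,y],[x,y+H],[x+W,y+H]];print(s[i],((plane(q,w,.013)-o['position'])@T*1000)[:,:2].round(0).tolist())
E
```

```text
clock: 17.92
position: [0.5074, 0.1931, 0.2037]
eef_rot: [-0.005, 0.91, -0.414, -0.005]
wrist_force: [-0.6, -0.4, 0.3]
finger_gap: 0.0849
pos [0.5074 0.1931 0.2037] yaw -48.96 bbox [281 161] [365 311]
tool-frame rect mm (top plane) ((4.021730422973633, -0.8317527770996094), (118.85054016113281, 61.26482009887695), 89.86923217773438) [-26.7 -60.2] [34.7 58.7]
[[364, 162], [359, 311], [286, 311], [281, 163]] [[33.3, -59.5], [33.9, 58.2], [-25.5, 58.7], [-26.1, -58.8]]
[617 130  23  19 239] [[218.0, -82.0], [235.0, -82.0], [222.0, -68.0], [238.0, -68.0]]
[415 301  29  29 524] [[83.0, 56.0], [107.0, 56.0], [85.0, 83.0], [110.0, 83.0]]
[189 302  29  28 503] [[-110.0, 58.0], [-85.0, 58.0], [-113.0, 85.0], [-87.0, 85.0]]
```

```bash
python3 -m handwheel '[{"gripper":0.085,"tx":0.004,"ty":-0.001,"tz":0.04,"twist":0},{"gripper":0.085,"tx":0.004,"ty":-0.001,"tz":0.08,"twist":0},{"gripper":0.085,"tx":0.004,"ty":-0.001,"tz":0.11,"twist":0},{"gripper":0.085,"tx":0.004,"ty":-0.001,"tz":0.125,"twist":0},{"gripper":0.085,"tx":0.004,"ty":-0.001,"tz":0.125,"twist":0},{"gripper":0.05,"tx":0.004,"ty":-0.001,"tz":0.125,"twist":0},{"gripper":0.05,"tx":0.004,"ty":-0.001,"tz":0.125,"twist":0},{"gripper":0.05,"tx":0.004,"ty":-0.001,"tz":0.125,"twist":0},{"gripper":0.05,"tx":0.004,"ty":-0.001,"tz":0.125,"twist":0},{"gripper":0.05,"tx":0.004,"ty":-0.001,"tz":0.125,"twist":0},{"gripper":0.05,"tx":0.004,"ty":-0.001,"tz":0.125,"twist":0}]' 25
python3 -m handwheel '[{"gripper":0.05,"tx":0,"ty":0,"tz":-0.03,"twist":0},{"gripper":0.05,"tx":0,"ty":0,"tz":-0.07,"twist":0},{"gripper":0.05,"tx":0,"ty":0,"tz":-0.11,"twist":0},{"gripper":0.05,"tx":0,"ty":0,"tz":-0.15,"twist":0},{"gripper":0.05,"tx":0,"ty":0,"tz":-0.19,"twist":0},{"gripper":0.05,"tx":0,"ty":0,"tz":-0.21,"twist":0},{"gripper":0.05,"tx":0,"ty":0,"tz":-0.21,"twist":0}]'
python3 loc.py cork .23 .12
```

```text
clock: 18.88
position: [0.5118, 0.1927, 0.082]
eef_rot: [-0.007, 0.91, -0.414, -0.003]
wrist_force: [-0.1, -0.1, 8.0]
finger_gap: 0.0611
clock: 19.47
position: [0.5125, 0.1898, 0.2989]
eef_rot: [-0.01, 0.91, -0.414, 0.001]
wrist_force: [-0.1, 0.1, -0.2]
finger_gap: 0.0609
pos [0.5125 0.1898 0.2989] yaw -48.98 bbox [235 180] [396 399]
tool-frame rect mm (top plane) ((-0.905426025390625, -4.235694885253906), (107.0210189819336, 67.25891876220703), 89.84963989257812) [-34.7 -57.7] [32.7 49.4]
[[396, 187], [383, 399], [249, 399], [236, 187], [252, 180], [382, 180]] [[32.1, -54.9], [32.2, 48.9], [-34.1, 49.4], [-33.9, -54.8], [-27.2, -57.7], [26.2, -57.7]]
```

Cork held, level. Carry it.

```bash
python3 -m handwheel '[{"gripper":0.05,"tx":0.01,"ty":0.007,"tz":0,"twist":-0.05},{"gripper":0.05,"tx":0.03,"ty":0.02,"tz":0,"twist":-0.13},{"gripper":0.05,"tx":0.052,"ty":0.035,"tz":0,"twist":-0.23},{"gripper":0.05,"tx":0.074,"ty":0.05,"tz":0,"twist":-0.33},{"gripper":0.05,"tx":0.096,"ty":0.065,"tz":0,"twist":-0.43},{"gripper":0.05,"tx":0.118,"ty":0.08,"tz":0,"twist":-0.52},{"gripper":0.05,"tx":0.14,"ty":0.094,"tz":0,"twist":-0.62},{"gripper":0.05,"tx":0.162,"ty":0.109,"tz":0,"twist":-0.72},{"gripper":0.05,"tx":0.184,"ty":0.124,"tz":0,"twist":-0.82},{"gripper":0.05,"tx":0.206,"ty":0.139,"tz":0,"twist":-0.92},{"gripper":0.05,"tx":0.228,"ty":0.154,"tz":0,"twist":-1.01},{"gripper":0.05,"tx":0.25,"ty":0.168,"tz":0,"twist":-1.11},{"gripper":0.05,"tx":0.272,"ty":0.183,"tz":0,"twist":-1.21},{"gripper":0.05,"tx":0.294,"ty":0.198,"tz":0,"twist":-1.31},{"gripper":0.05,"tx":0.316,"ty":0.213,"tz":0,"twist":-1.41},{"gripper":0.05,"tx":0.335,"ty":0.2255,"tz":0,"twist":-1.487},{"gripper":0.05,"tx":0.335,"ty":0.2255,"tz":0.02,"twist":-1.487},{"gripper":0.05,"tx":0.335,"ty":0.2255,"tz":0.04,"twist":-1.487},{"gripper":0.05,"tx":0.335,"ty":0.2255,"tz":0.05,"twist":-1.487},{"gripper":0.05,"tx":0.335,"ty":0.2255,"tz":0.05,"twist":-1.487}]'
python3 - <<'E'
from rig import bot
import numpy as np
p=bot.get_obs()['position'];d=p[:2]-[.5911,-.2524];print('h',d@[.59,-.807],'y',d@[.807,.59],p)
E
```

```text
clock: 21.18
position: [0.5613, -0.2098, 0.2364]
eef_rot: [-0.009, 0.95, 0.311, 0.004]
wrist_force: [-0.2, 0.4, 0.0]
finger_gap: 0.0614
h -0.051971990366609974 y 0.0011008446640359143 [ 0.56130551 -0.20978136  0.23640001]
```

```bash
python3 -m handwheel '[{"gripper":0.05,"tx":0,"ty":0,"tz":0.006,"twist":0},{"gripper":0.05,"tx":0,"ty":0,"tz":0.012,"twist":0},{"gripper":0.05,"tx":0,"ty":0,"tz":0.018,"twist":0},{"gripper":0.05,"tx":0,"ty":0,"tz":0.018,"twist":0}]' 20
python3 -m handwheel '[{"gripper":0.05,"tx":0,"ty":0.001,"tz":0.004,"twist":0},{"gripper":0.05,"tx":0,"ty":0.001,"tz":0.008,"twist":0},{"gripper":0.05,"tx":0,"ty":0.001,"tz":0.012,"twist":0},{"gripper":0.05,"tx":0,"ty":0.001,"tz":0.012,"twist":0}]'
python3 -m handwheel '[{"gripper":0.05,"tx":0,"ty":0.001,"tz":0.004,"twist":0},{"gripper":0.05,"tx":0,"ty":0.001,"tz":0.007,"twist":0},{"gripper":0.05,"tx":0,"ty":0.001,"tz":0.009,"twist":0},{"gripper":0.05,"tx":0,"ty":0.001,"tz":0.009,"twist":0}]'
python3 loc.py cork .15 .12
```

```text
clock: 21.52
position: [0.5614, -0.209, 0.218]
eef_rot: [-0.009, 0.95, 0.311, 0.004]
wrist_force: [-0.0, 2.9, 3.2]
finger_gap: 0.0613
clock: 21.85
position: [0.5621, -0.209, 0.206]
eef_rot: [-0.009, 0.95, 0.311, 0.004]
wrist_force: [-2.9, 5.7, 3.6]
finger_gap: 0.0611
clock: 22.18
position: [0.5628, -0.2093, 0.1973]
eef_rot: [-0.009, 0.95, 0.311, 0.004]
wrist_force: [-1.5, 5.0, 3.6]
finger_gap: 0.0612
pos [ 0.5628 -0.2093  0.1973] yaw 36.29 bbox [177 184] [399 399]
tool-frame rect mm (top plane) ((-11.002723693847656, -13.799026489257812), (89.43272399902344, 89.4969482421875), 0.08875957876443863) [-55.7 -58.6] [33.7 31. ]
[[387, 186], [398, 287], [393, 399], [239, 399], [177, 341], [190, 195], [246, 184]] [[24.0, -57.8], [30.4, -19.8], [31.6, 31.0], [-33.0, 30.3], [-55.7, 2.7], [-44.8, -54.8], [-25.1, -58.6]]
```

Going well, about 7 mm left. I'll continue until it goes stiff.

```bash
python3 -m handwheel '[{"gripper":0.05,"tx":0,"ty":0,"tz":0.003,"twist":0},{"gripper":0.05,"tx":0,"ty":0,"tz":0.005,"twist":0},{"gripper":0.05,"tx":0,"ty":0,"tz":0.005,"twist":0}]'
python3 -m handwheel '[{"gripper":0.05,"tx":0,"ty":0,"tz":0.003,"twist":0},{"gripper":0.05,"tx":0,"ty":0,"tz":0.003,"twist":0}]'
python3 -m handwheel '[{"gripper":0.05,"tx":0,"ty":0,"tz":0.002,"twist":0},{"gripper":0.05,"tx":0,"ty":0,"tz":0.002,"twist":0}]'
```

```text
clock: 22.48
position: [0.5629, -0.2093, 0.1923]
eef_rot: [-0.009, 0.95, 0.311, 0.004]
wrist_force: [-1.5, 3.0, 5.0]
finger_gap: 0.0611
clock: 22.65
position: [0.563, -0.2094, 0.1891]
eef_rot: [-0.009, 0.95, 0.311, 0.004]
wrist_force: [0.0, 1.7, 4.1]
finger_gap: 0.0613
clock: 22.82
position: [0.5632, -0.2095, 0.1885]
eef_rot: [-0.008, 0.95, 0.311, 0.005]
wrist_force: [-6.7, 4.4, 15.5]
finger_gap: 0.0612
```

Stiff at the predicted height. Release and rise, then check.

```bash
python3 -m handwheel '[{"gripper":0.06,"tx":0,"ty":0,"tz":0,"twist":0},{"gripper":0.064,"tx":0,"ty":0,"tz":-0.001,"twist":0},{"gripper":0.068,"tx":0,"ty":0,"tz":-0.001,"twist":0},{"gripper":0.072,"tx":0,"ty":0,"tz":-0.001,"twist":0},{"gripper":0.076,"tx":0,"ty":0,"tz":-0.001,"twist":0},{"gripper":0.076,"tx":0,"ty":0,"tz":-0.001,"twist":0},{"gripper":0.076,"tx":0,"ty":0,"tz":-0.01,"twist":0},{"gripper":0.076,"tx":0,"ty":0,"tz":-0.04,"twist":0},{"gripper":0.076,"tx":0,"ty":0,"tz":-0.08,"twist":0},{"gripper":0.076,"tx":0,"ty":0,"tz":-0.11,"twist":0},{"gripper":0.076,"tx":0,"ty":0,"tz":-0.11,"twist":0},{"gripper":0.076,"tx":0,"ty":-0.06,"tz":-0.11,"twist":0},{"gripper":0.076,"tx":0,"ty":-0.1,"tz":-0.11,"twist":0},{"gripper":0.076,"tx":0,"ty":-0.1,"tz":-0.11,"twist":0},{"gripper":0.076,"tx":0,"ty":-0.1,"tz":-0.11,"twist":0}]'
python3 snap.py side s8; python3 snap.py scene c8
python3 - <<'E'
import cv2,numpy as np
L=lambda n:cv2.imread(f'pics/{n}.png')
b,s=L('c8'),L('s8')
cv2.imwrite('pics/m8.png',np.vstack([np.hstack([cv2.resize(b[265:385,135:255],(400,300*400//300)[:1]+(300,),interpolation=2),cv2.resize(s[125:230,350:490],(400,300),interpolation=2)]),np.hstack([cv2.resize(b,(400,300)),cv2.resize(s,(400,300))])]))
# bystanders: scene and side differences before/after in their regions
for n,a,c,R in (('scene',np.load('pics/scene0.npy'),np.load('pics/c8.npy'),{'fern':(325,265,380,330),'mister':(392,205,432,265)}),('side',np.load('pics/side0.npy'),np.load('pics/s8.npy'),{'trowel':(362,255,462,300),'fern':(270,170,312,240),'mister':(220,215,258,285)})):
    for k,(x0,y0,x1,y1) in R.items(): 
        d=np.abs(a[y0:y1,x0:x1].astype(int)-c[y0:y1,x0:x1]).max(2);print(n,k,'changed px',(d>50).sum(),'of',d.size)
E
```

```text
clock: 24.07
position: [0.5021, -0.1286, 0.3007]
eef_rot: [-0.008, 0.95, 0.312, 0.005]
wrist_force: [0.5, -0.5, 0.4]
finger_gap: 0.0762
24.0667 [ 0.5021 -0.1286  0.3007] [-0.0082  0.9499  0.3124  0.0053] [ 0.47 -0.54  0.44] 0.07620056915030393
24.1167 [ 0.5031 -0.1299  0.3008] [-0.0078  0.95    0.3121  0.0055] [ 0.55 -0.06  0.17] 0.07626148489723716
scene fern changed px 0 of 3575
scene mister changed px 0 of 2400
side trowel changed px 0 of 4500
side fern changed px 0 of 2940
side mister changed px 0 of 2660
```

View pics/m8.png

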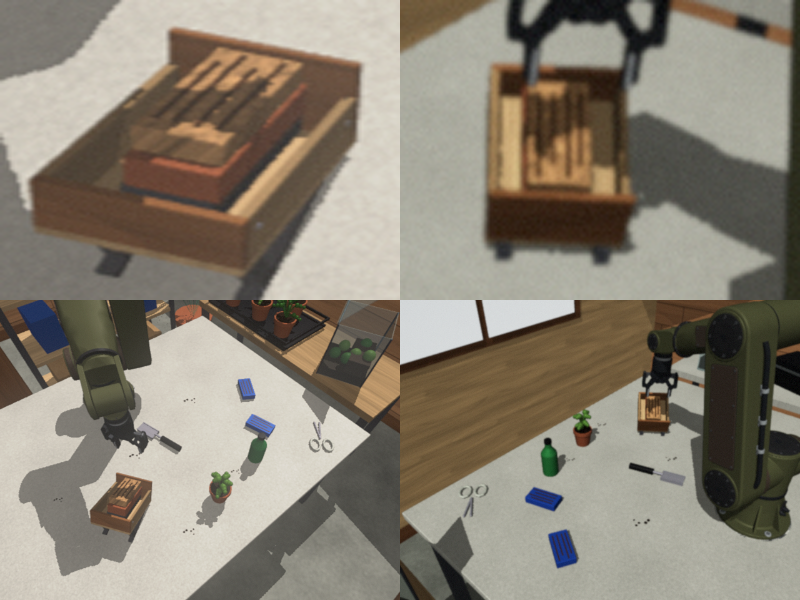

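```bash
python3 -m handwheel '[{"gripper":0.076,"tx":0,"ty":0,"tz":0,"twist":0},{"gripper":0.076,"tx":0,"ty":0,"tz":0,"twist":0},{"gripper":0.076,"tx":0,"ty":0,"tz":0,"twist":0},{"gripper":0.076,"tx":0,"ty":0,"tz":0,"twist":0},{"gripper":0.076,"tx":0,"ty":0,"tz":0,"twist":0},{"gripper":0.076,"tx":0,"ty":0,"tz":0,"twist":0}]' | head -1
python3 - <<'E'
from rig import bot
import numpy as np
a=np.load('pics/c8.npy').astype(int);c=bot.read_camera('scene')['img']
print('moved px in crate',(np.abs(a-c)[265:385,135:255].max(2)>40).sum()); bot.job_done()
E
```

```text
clock: 24.67
moved px in crate 18
the job is handed in; nothing more can be done
```

I packed the crate and handed the job in at about 24.7 s of the 72 s allowed. The slate slab lies on the sloping floor, the terracotta trough is on it, and the cork is on top.

I lowered each part so it pivoted in the pads until it lay flat. I pressed until the contact went stiff and only then opened the fingers. For the trough and cork, the stiff point came at the height I had predicted.

**Forces:** the highest wrist force I read was about 46 N, when seating the slab.

**Stack:** the last pictures show all three parts stacked, lined up and lying flat against the slope, with the gripper clear.

**Bystanders:** comparing pictures from before and after shows no changed pixels around the fern, the bottle (both in two views) or the trowel (side view).

**Hand-in check:** over the last half second, 18 pixels changed in the 120 × 120 pixel crate area. I took this to be image noise or the arm's shadow and did not look further into it.

**Upset on the way:** the slab's uphill end pressed on the crate's high wall while going in, at about 17 N sideways. I moved it 5 mm downhill and carried on.

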